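# Set a lever comparator to its master hub

### The arm

A 7-joint arm with a two-finger parallel gripper is mounted at the origin on the work surface; the furniture and walls round the work are solid. World frame = base frame: x ahead of the robot, y to its left, z up, the work surface at z = 0. Lengths are in m, angles in rad, forces in N, time in s.
With the tool pointing down it reaches from about 0.425 to 0.925 m from the base axis. Payload 6.8 kg.
Tool frame: the origin (TCP) lies at the very end of the fingers, on their centre line; the grasp point (between the pads) lies r.pinch_z behind it (r.pinch_z is the distance from the TCP to the grasp point, in m); z points along the fingers, y is the line along which they close (so a half turn about z gives the same grasp; the last joint's range is limited). The gripper opens to 85 mm and grips with 20 to 120 N. Pads are 22 mm wide; open, the fingers measure 114 mm over their backs; the gripper's body (76 mm by 85 mm) begins 54 mm behind the grasp point. The pads swing forward as they close: fully open they stand 13 mm farther back than shut.
Start: joints at [-1.367, 0.477, 0.022, 1.555, -0.011, 1.109, -0.083], TCP at [0.207, 0.642, 0.195] pointing down, gripper open.
Joint ranges: [-2.96, 2.96], [-0.34, 2.1], [-1.41, 1.46], [0.24, 2.44], [-1.37, 4.51], [0.17, 1.92], [-2.96, 2.96]. Speed limits (rad/s): [2.39, 2.39, 3.14, 3.14, 3.14, 3.14, 3.14].

### API

Orientations are given as a rotation vector (axis times angle).
In Python, from bench import status, grab_frame, camera_model, r gives the robot as it stands. The module is installed in compiled form; this text tells all that it offers.
- The arm moves only by the shell command python3 -m creep 'ROWS' [FORCE]. ROWS is text: rows parted by semicolons, each of 7 numbers parted by spaces: the turn, a rotation vector about the tool's x, y, z in rad, then the shift along the tool's x, y, z in mm, then the opening, from -1 (shut) to 1 (fully open). In form: rx ry rz tx ty tz fingers; .... A call has 1 to 10 rows; each row is the pose to reach, as a shift and turn from the pose commanded when the call began, along the tool's axes at that moment; what a row does not reach only later rows make up. A row lasts 1/8 s, in which the tool goes at most 62.5 mm and 10.7 degrees, less where a joint would pass 70% of its speed; a pose out of reach is approached as far as the arm can. A call with a gripper value outside its range is refused whole. The fingers move at their own pace and stop on an object; FORCE is the grip in N (left out, the last holds). Time passes only in rows, so rows that repeat a pose let the fingers close. It gives the time, the measured TCP pose, the force, the opening and the grip force at its end, in the units of the state.
- status.get_obs(): the state, without advancing time (a new reading comes with each control period).
- grab_frame(name): name is "side" or "top" or "wrist"; returns (picture, depth): 400x640x3 uint8, red, green, blue; 400x640 float32, m along the optical axis (not along the pixel's ray), 0 where there is no reading.
- camera_model(name): a dict with "K" (3x3 intrinsics, pixels), "D" ([k1, k2, p1, p2, k3] as OpenCV has them; the pictures are not rectified), "rvec" (rotation vector, rad) and "tvec" (3), from world to camera coordinates, as OpenCV has them. Camera axes: x right, y down, z forward; pixel columns grow to the right and rows downward; lengths in m; the calibration is good to about 2 mm. A picture is of the moment at which its call begins: read the wrist's pose just before it. camera_model takes no time and is no camera call; for the wrist camera it gives the pose at the moment of the call.
- r.hand_in(): hands the job in; it is judged then, once.
The state is a dict: "clock": time; "joints": joint angles; "qvel": joint speeds; "tau": joint torques, N m; "tcp_pos": TCP position; "orientation": TCP orientation; "contact_force": force on the tool from outside, world axes, zero at the start; "moment": the same for the moment, N m; "grip_width": finger opening in m; "gripper_force": force on a finger pad.
Only numpy, scipy, OpenCV 4.12 (cv2) and the standard library are available. Lean on these libraries where they do the work, as an engineer would, in place of code of your own. Each camera call takes 0.05 s, during which the arm holds its last target. There are 200 camera calls.

### The job

Stand the brass master hub in the comparator's nest, between the lever's jaw and the V anvil. Press the black lever handle gently, only until the resistance firms up against the hub, hold it there a moment and let the lever come back; the red drag pointer stays behind and shows how far the lever travelled. Then note that reading by setting the brass limit marker in line with the drag pointer, without touching the pointer itself; leave the hub in the nest and the loose steel hub where it stands.

Things in the scene. Friction and masses are not known exactly. Their poses are not given: they have to be found in the camera images.
- comparator: Fixture bolted down: aluminium plate 270 x 252 x 12 mm that carries nest, V anvil, lever, white graduated sector, drag pointer and limit marker. Origin on the plate's underside, below the middle of the nest's width; its x axis points along the lever from the handle to the pivot, y to the sector's side, z up. In this frame the plate runs from (-123, -112) to (147, 140) mm.
- master_hub: Loose brass-coloured turned hub, the master, about 70 g: flange 32 mm across and about 8 mm high at the bottom, a narrower boss above, 22 mm high in all. Origin at the centre of its underside, z up. Grip it across the flange.
- steel_hub: Loose steel hub of the same shape and size, not part of this job; it must not be moved more than 20 mm.
- nest (a point): Where to stand the master: on the steel rest pad (24 mm wide along comparator x, top 20 mm above the table) between open jaw (+y side) and V anvil (-y side); axes as the comparator's. Room for the hub about 12 mm either way along y; within 9 mm along x the V centres it when the jaw pushes it home. Beside the hub along x fingers have free room, and 8 mm below the pad's top.
- pivot (a point): Point on the lever's upright pivot axis, 30 mm above the table; lever, drag pointer and limit marker all turn about it. It lies 75 mm in +x of the comparator's origin.
- lever: Steel lever, bar 14 mm wide, 20 to 30 mm above the table, with a dark jaw 18 mm wide 75 mm from the pivot. Origin on the pivot axis; the handle lies in its own -x. At rest it is turned 0.40 rad clockwise (from above) from the comparator's axes; pressing turns it counter-clockwise, handle to comparator -y. It firms up 0.3 to 0.5 rad from rest: the anvil's setting varies, so feel for it.
- lever_grip (a point): Mid-height of the black upright handle on the lever's end: 20 mm across, from 30 to 72 mm above the table, 175 mm from the pivot. The spring resists with 0.8 N at rest, 1.8 N pressed; sliding the hub adds under 1 N; against the seated hub it firms up at about 3 to 5 N per mm. 7 N at the handle is firm, 8 to 14 N good, over 20 N bruises the master. Let go, the lever returns by itself.
- drag_pointer: Thin red pointer that turns on the pivot axis 37 to 40 mm above the table; the lever's pin carries it along as the lever is pressed and friction leaves it at the farthest travel. Origin on the pivot axis, x axis along the pointer. Never touch it; its nut on the pivot reaches 48 mm above the table.
- pointer_tip (a point): End of the drag pointer, 104 mm from the pivot, 40 mm above the table; axes as the pointer's.
- limit_marker (a joint): Angle of the brass limit marker on the sector in rad: 0 where the drag pointer stands at the start, growing counter-clockwise (from above) like the travel of pointer and lever. It may stand anywhere from -0.05 to 0.80, is not driven by the lever, and stays where it is left (friction about 0.8 N at the post).
- marker_index (a point): Inner end of the marker's index tongue, 107 mm from the pivot; x axis points outward from the pivot, y along the sector (growing angle).
- marker_post (a point): On the axis of the marker's upright brass post: 12 mm thick, 126 mm from the pivot, its top 68 mm above the table; this point is 58 mm above the table. Grip or push the post above 45 mm height, where fingers pass over the pointer.
Not all that is in view belongs to the job. Several things have the shape of the master_hub; the one meant has the colours described above.

How it is judged:
On the way, in this order (a step that is already met when the one before it is completed fails the run):
1. the master hub stands upright in the nest, released (horizontal distance between master_hub and nest below 0.024 m and x of master_hub in the frame of nest between -0.009 and 0.009 m and z of master_hub in the frame of nest between -0.004 and 0.004 m and angle between master_hub's own z axis and vertical below 0.1 rad and contact force between the fingers and master_hub below 0.1 N), for 0.2 s.
2. the lever is pressed until its jaw bears firmly on the master hub (contact force between lever and master_hub above 11 N and y of lever_grip in the frame of comparator below 0.03 m), for 0.25 s.
3. the lever is back at rest (y of lever_grip in the frame of comparator above 0.061 m), for 0.1 s.
At the end, for the whole second after the job is handed in: Master hub upright and released on the nest pad (within 24 mm of the nest point, 9 mm across); lever back at rest (within 0.04 rad); marker index in line with the drag pointer tip within 3 mm along the sector; steel hub within 20 mm of where it stood (all of step 1 and y of lever_grip in the frame of comparator above 0.061 m and y of pointer_tip in the frame of marker_index between -0.003 and 0.003 m and x of pointer_tip in the frame of marker_index below 0.01 m and linear speed of master_hub below 0.01 m/s and distance of steel_hub from where it was at the start of the episode below 0.02 m); the robot touches nothing.
It fails at once if the lever is pressed so hard that the jaw bruises the master (more than 54 N between jaw and hub, over 20 N at the handle) (contact force between lever and master_hub above 54 N).
It fails at once if the drag pointer is touched by the robot (contact force between any of the fingers, the arm and drag_pointer above 0.3 N).
It fails at once if the steel hub is moved by more than 20 mm (distance of steel_hub from where it was at the start of the episode above 0.02 m).
It also fails if it takes over 61 s, if anything falls off the work surface, if the arm or the gripper's body presses on something with over 40 N, if the wrist force passes 120 N, or if a joint passes its speed limit or range.

## Working session

There is one attempt and no reset: what is moved stays moved. The work goes in short steps, Python scripts to look and compute and a shell command to move; the robot and the scene stay as the last step left them, time stands still between calls to the robot, and variables do not carry over. Pictures are saved under pics/ and viewed, at most 10 in all, crops included, and the job is handed in when it is done.

```bash
mkdir -p pics; cat > h.py <<'E'
import numpy as np, cv2
from bench import status, grab_frame, camera_model, r
from scipy.spatial.transform import Rotation as R
def cast(cam,uv,z):
    """pixels -> world points on plane z"""
    K,D=np.array(cam["K"]),np.array(cam["D"]); Rm=cv2.Rodrigues(np.array(cam["rvec"],float))[0]; t=np.array(cam["tvec"],float).ravel()
    n=cv2.undistortPoints(np.array(uv,float).reshape(-1,1,2),K,D).reshape(-1,2)
    d=np.c_[n,np.ones(len(n))]@Rm; o=-Rm.T@t
    return o+d*((z-o[2])/d[:,2])[:,None]
def proj(cam,p): return cv2.projectPoints(np.array(p,float).reshape(-1,1,3),np.array(cam["rvec"],float),np.array(cam["tvec"],float),np.array(cam["K"]),np.array(cam["D"]))[0].reshape(-1,2)
def totool(p,yaw=None):
    o=status.get_obs(); return R.from_rotvec(o["orientation"]).inv().apply(np.array(p)-o["tcp_pos"])*1000
def save(n,im,s=1): cv2.imwrite("pics/"+n,cv2.resize(im[:,:,::-1],None,fx=s,fy=s))
E
python3 - <<'E'
from h import *
o=status.get_obs(); print({k:np.round(v,3) for k,v in o.items()}, r.pinch_z)
print(R.from_rotvec(o["orientation"]).as_matrix().round(3))
for n in("top","side"):
    c=camera_model(n); im,d=grab_frame(n); save(n+"0.png",im); np.savez(n+"0.npz",im=im,d=d)
    Rm=cv2.Rodrigues(np.array(c["rvec"],float))[0]; print(n,(-Rm.T@np.array(c["tvec"]).ravel()).round(3),Rm[2].round(2))
E
```

```text
{'clock': np.float64(0.0), 'joints': array([-1.367,  0.478,  0.022,  1.556, -0.012,  1.109, -0.083]), 'qvel': array([-0.   ,  0.001,  0.001, -0.   , -0.   , -0.   ,  0.   ]), 'tau': array([ 0.0000e+00, -5.9646e+01,  1.6080e+00, -2.8120e+01,  1.2000e-02,
        9.0000e-03, -0.0000e+00]), 'tcp_pos': array([0.207, 0.642, 0.194]), 'orientation': array([-4.880e-01, -3.103e+00,  3.000e-03]), 'contact_force': array([ 0.438,  0.702, -0.692]), 'moment': array([ 0.009,  0.028, -0.009]), 'gripper_force': np.float64(0.0), 'grip_width': np.float64(0.085)} 0.0187
[[-0.952  0.307 -0.   ]
 [ 0.307  0.952 -0.002]
 [-0.    -0.002 -1.   ]]
top [0.381 0.008 1.25 ] [ 0.14  0.   -0.99]
side [0.436 0.823 0.848] [ 0.11 -0.71 -0.7 ]
```

View pics/top0.png

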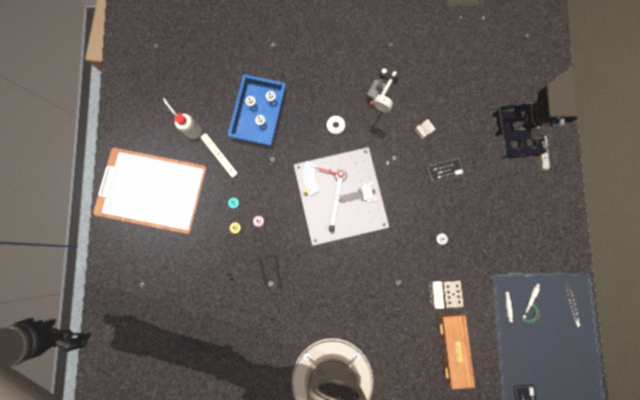

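View pics/side0.png

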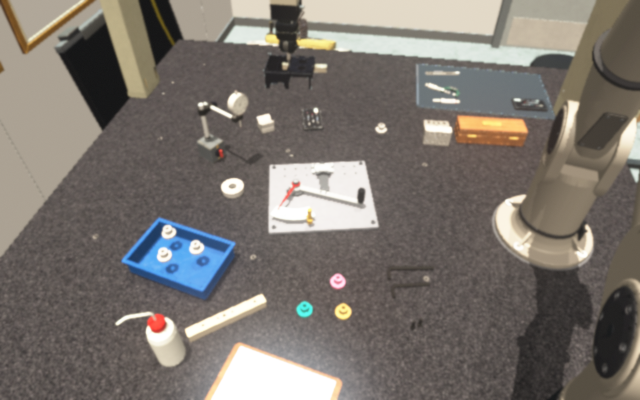

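The top view shows the plate around (341,197), with the pivot at (341,175) and the handle at (332,230). Coloured hubs stand at (234,203), (235,228) and (258,221), and a steel one at (442,239). The side view agrees, with the yellow hub at (343,311).

```bash
python3 - <<'E'
from h import *
c=camera_model("top"); im=np.load("top0.npz")["im"]; s=camera_model("side"); ims=np.load("side0.npz")["im"]
# hubs: saturated blobs
for cam,I,roi in((c,im,(215,280,190,240)),(s,ims,(290,360,265,325))):
    a,b,t,q=roi; hsv=cv2.cvtColor(I,cv2.COLOR_RGB2HSV)[t:q,a:b]
    m=((hsv[:,:,1]>60)&(hsv[:,:,2]>90)).astype(np.uint8)
    n,l,st,ce=cv2.connectedComponentsWithStats(m)
    for i in range(1,n):
        if st[i,4]>15:
            uv=ce[i]+[a,t]; print(uv.round(1),st[i],I[t:q,a:b][l==i].mean(0).round(),cast(cam,[uv],.009).round(4))
# plate: light region in top view
g=cv2.cvtColor(im,cv2.COLOR_RGB2GRAY); m=np.zeros_like(g); m[140:255,285:400]=(g[140:255,285:400]>105)
n,l,st,ce=cv2.connectedComponentsWithStats(m); i=1+np.argmax(st[1:,4]); p=np.argwhere(l==i)[:,::-1]
rect=cv2.minAreaRect(p.astype(np.float32)); bx=cv2.boxPoints(rect); W=cast(c,bx,.012); print(rect,W.round(4),np.linalg.norm(np.diff(W,axis=0),axis=1))
crop=np.hstack([cv2.resize(im[140:260,285:400],None,fx=4,fy=4,interpolation=2),cv2.resize(ims[155:235,260:385],None,fx=2.5,fy=2.5,interpolation=2)[:480] if 0 else np.zeros((480,0,3),np.uint8)])
save("crop1.png",crop); save("crop2.png",ims[155:325,255:385],3.5)
E
```

```text
[233.  202.5] [ 13   7  11  12 109] [117. 209. 198.] [[0.5438 0.3125 0.009 ]]
[234.5 227.5] [ 14  32  12  12 121] [215. 206. 142.] [[0.4635 0.3058 0.009 ]]
[337.3 281.9] [39  8 17 17 78] [198. 140. 151.] [[0.4854 0.2366 0.009 ]]
[337.3 281.9] [44 15  8  5 26] [243. 162. 182.] [[0.4855 0.2365 0.009 ]]
[304.1 309.2] [  6  36  17  17 231] [ 88. 215. 203.] [[0.5456 0.3157 0.009 ]]
[342.6 311.1] [ 44  37  18  19 268] [223. 203. 130.] [[0.4652 0.3078 0.009 ]]
((340.9030456542969, 195.65594482421875), (85.76295471191406, 81.2508316040039), 76.86598205566406) [[ 0.6705  0.1247  0.012 ]
 [ 0.7295 -0.1342  0.012 ]
 [ 0.4559 -0.189   0.012 ]
 [ 0.4002  0.0624  0.012 ]] [0.26554513 0.27904337 0.25748425]
```

View pics/crop1.png

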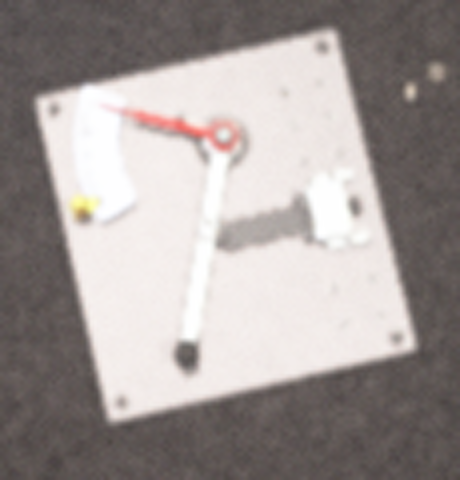

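View pics/crop2.png

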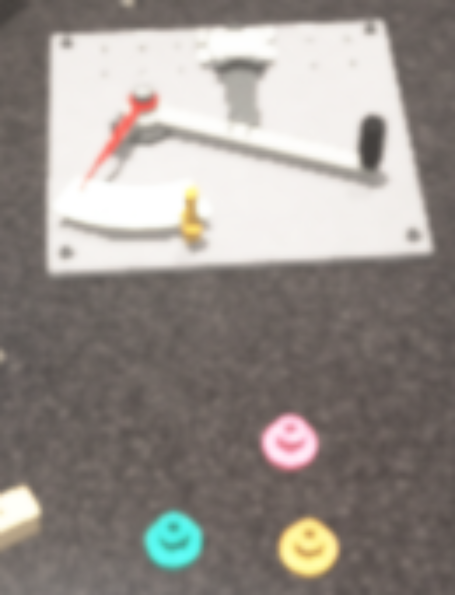

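The plate's yaw is about 0.21 rad. The red pointer points to the sector's upper end, and the marker (crop 1, about (84,207)) sits at the high-angle end. The brass hub is the yellow one at about (0.465,0.307). I'll move above it and look with the wrist camera.

```bash
python3 -m creep '0 0 1.05 -348 -240 20 1;0 0 1.05 -348 -240 20 1;0 0 1.05 -348 -240 20 1;0 0 1.05 -348 -240 20 1;0 0 1.05 -348 -240 20 1;0 0 1.05 -348 -240 20 1;0 0 1.05 -348 -240 20 1;0 0 1.05 -348 -240 20 1;0 0 1.05 -348 -240 20 1' 40
python3 - <<'E'
from h import *
o=status.get_obs(); c=camera_model("wrist"); im,d=grab_frame("wrist"); save("w1.png",im); np.savez("w1.npz",im=im,d=d)
print(R.from_rotvec(o["orientation"]).as_matrix().round(3)); Rm=cv2.Rodrigues(np.array(c["rvec"],float))[0]; print((-Rm.T@np.array(c["tvec"]).ravel()).round(3),Rm.round(2))
print(proj(c,[.465,.307,.009]))
hsv=cv2.cvtColor(im,cv2.COLOR_RGB2HSV); m=((abs(hsv[:,:,0].astype(int)-25)<8)&(hsv[:,:,1]>60)&(hsv[:,:,2]>80)).astype(np.uint8)
n,l,st,ce=cv2.connectedComponentsWithStats(m)
for i in range(1,n):
    if st[i,4]>300: print(ce[i],st[i],cast(c,[ce[i]],.008),im[l==i].mean(0))
E
```

```text
clock: 1.23
tcp_pos: [0.4641, 0.3078, 0.1749]
orientation: [-1.977, -2.441, 0.001]
contact_force: [-0.3, 0.3, 0.1]
grip_width: 0.0855
gripper_force: 0.0
[[-0.208  0.978 -0.001]
 [ 0.978  0.208  0.   ]
 [ 0.    -0.001 -1.   ]]
[0.448 0.379 0.355] [[ 0.98  0.21 -0.  ]
 [ 0.2  -0.94  0.28]
 [ 0.06 -0.28 -0.96]]
[[315.26757568 175.35847714]]
[537.90299003 167.56146179] [ 464  130  160   89 1505] [[0.69283107 0.36463417 0.008     ]] [99.39933555 89.42126246 70.72890365]
[314.48704663 175.36917098] [299 160  32  32 772] [[0.46426631 0.30661375 0.008     ]] [148.36528497 121.78367876  57.48704663]
```

View pics/w1.png

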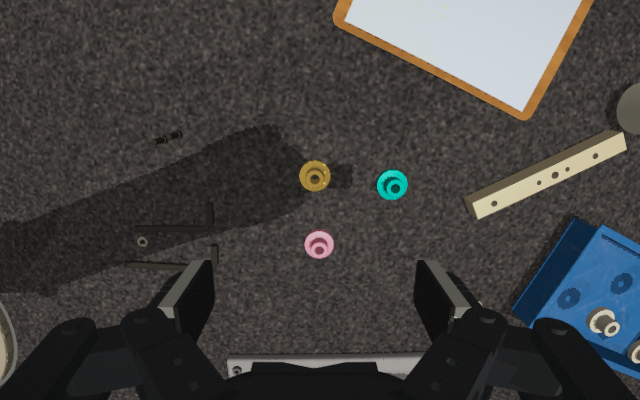

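The wrist view shows the brass hub at (314,175), which puts it at (0.464,0.307) and matches the other views. I'll descend and grip.

```bash
python3 -m creep '0 0 0 -1 0 60 0.6;0 0 0 -1 0 120 0.4;0 0 0 -1 0 160 0.2;0 0 0 -1 0 171 0.2;0 0 0 -1 0 171 0.2;0 0 0 -1 0 171 -1;0 0 0 -1 0 171 -1;0 0 0 -1 0 171 -1;0 0 0 -1 0 171 -1' 40
```

```text
clock: 2.4
tcp_pos: [0.4651, 0.3064, 0.0046]
orientation: [1.978, 2.441, 0.001]
contact_force: [-0.3, -0.5, -0.3]
grip_width: -0.0003
gripper_force: 0.0
```

```bash
python3 - <<'E'
from h import *
im,d=grab_frame("wrist"); save("w2.png",im)
E
```

```text
(no output)
```

View pics/w2.png

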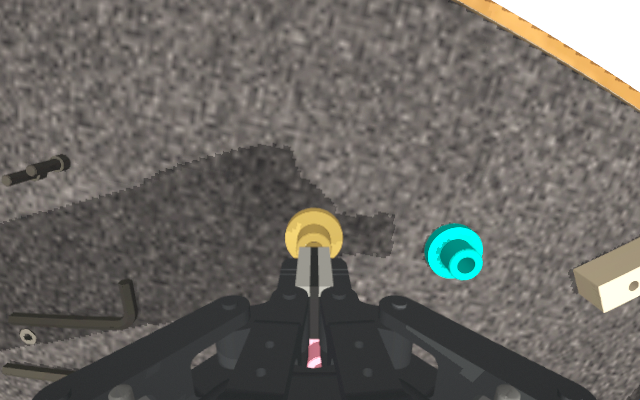

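```bash
python3 - <<'E'
from h import *
o=status.get_obs(); c=camera_model("wrist"); im,d=grab_frame("wrist")
print(proj(c,[o["tcp_pos"],[.465,.307,0],[.465,.307,.022]]))
hsv=cv2.cvtColor(im,cv2.COLOR_RGB2HSV); m=((abs(hsv[:,:,0].astype(int)-23)<6)&(hsv[:,:,1]>80)&(hsv[:,:,2]>80)).astype(np.uint8); m[:180]=0
n,l,st,ce=cv2.connectedComponentsWithStats(m); i=1+np.argmax(st[1:,4]); print(st[i],cast(c,[[st[i,0],st[i,1]+25],[st[i,0]+st[i,2],st[i,1]+25],[st[i,0]+st[i,2]/2,st[i,1]]],.008))
K=np.array(c["K"]);Rm=cv2.Rodrigues(np.array(c["rvec"],float))[0];t=np.array(c["tvec"]).ravel()
def w(u,v): z=d[v,u]; n=cv2.undistortPoints(np.array([[[u,v]]],float),K,np.array(c["D"]))[0,0]; return (Rm.T@(np.array([n[0]*z,n[1]*z,z])-t)).round(4)
for p in((305,255),(325,255),(305,280),(325,280),(314,215),(314,240),(290,235),(250,230)): print(p,w(*p))
E
```

```text
[[315.1088318  235.72457717]
 [315.31703314 231.84296818]
 [315.53321124 247.59857813]]
[ 285  207   59   52 2157] [[0.4480423  0.30653348 0.008     ]
 [0.47973622 0.31322607 0.008     ]
 [0.46090235 0.32394866 0.008     ]]
(305, 255) [0.4582 0.317  0.0544]
(325, 255) [0.4662 0.3191 0.0553]
(305, 280) [0.4588 0.3165 0.0741]
(325, 280) [0.4656 0.3188 0.0756]
(314, 215) [0.4616 0.3196 0.0083]
(314, 240) [0.449  0.3778 0.1844]
(290, 235) [0.4511 0.3057 0.0088]
(250, 230) [ 0.428   0.3001 -0.0005]
```

```bash
python3 - <<'E'
from h import *
o=status.get_obs(); c=camera_model("wrist"); im,d=grab_frame("wrist")
K=np.array(c["K"]);Rm=cv2.Rodrigues(np.array(c["rvec"],float))[0];t=np.array(c["tvec"]).ravel()
def w(u,v): z=d[v,u]; n=cv2.undistortPoints(np.array([[[u,v]]],float),K,np.array(c["D"]))[0,0]; return (Rm.T@(np.array([n[0]*z,n[1]*z,z])-t)).round(4)
for v in range(226,292,5): print(v,[(u,w(u,v),im[v,u].tolist()) for u in(303,326)])
s=camera_model("side"); im,d=grab_frame("side"); np.savez("s2.npz",im=im,d=d)
u,v=proj(s,[.465,.307,.03])[0].astype(int); print(u,v); save("s2.png",im[v-70:v+50,u-80:u+80],5)
E
```

```text
226 [(303, array([0.4569, 0.3126, 0.0095]), [223, 193, 104]), (326, array([0.4692, 0.3148, 0.0086]), [223, 192, 102])]
231 [(303, array([0.4572, 0.3121, 0.0157]), [167, 139, 72]), (326, array([0.4693, 0.3137, 0.0131]), [161, 134, 70])]
236 [(303, array([0.4574, 0.3121, 0.0225]), [192, 162, 85]), (326, array([0.4689, 0.314 , 0.0211]), [164, 137, 72])]
241 [(303, array([0.4579, 0.3093, 0.0221]), [221, 189, 102]), (326, array([0.4691, 0.3125, 0.0241]), [220, 190, 101])]
246 [(303, array([0.4584, 0.3068, 0.0227]), [201, 175, 109]), (326, array([0.4698, 0.3095, 0.0234]), [201, 175, 108])]
251 [(303, array([0.4573, 0.3168, 0.0505]), [156, 154, 145]), (326, array([0.4666, 0.3196, 0.0523]), [155, 154, 145])]
256 [(303, array([0.4574, 0.3166, 0.0549]), [155, 154, 145]), (326, array([0.4667, 0.3187, 0.0551]), [156, 154, 145])]
261 [(303, array([0.4575, 0.3169, 0.06  ]), [156, 154, 146]), (326, array([0.4665, 0.3186, 0.0596]), [155, 153, 145])]
266 [(303, array([0.4576, 0.3173, 0.065 ]), [155, 153, 145]), (326, array([0.4663, 0.3187, 0.0642]), [156, 154, 146])]
271 [(303, array([0.4578, 0.3168, 0.0681]), [155, 153, 145]), (326, array([0.4662, 0.3187, 0.0684]), [155, 153, 145])]
276 [(303, array([0.458 , 0.3164, 0.0712]), [156, 154, 145]), (326, array([0.466 , 0.3188, 0.0725]), [155, 153, 145])]
281 [(303, array([0.4579, 0.3172, 0.0763]), [155, 154, 145]), (326, array([0.466 , 0.3184, 0.0753]), [155, 153, 145])]
286 [(303, array([0.458 , 0.3173, 0.0797]), [179, 177, 168]), (326, array([0.4658, 0.3186, 0.0793]), [179, 177, 168])]
291 [(303, array([0.4581, 0.3176, 0.0836]), [51, 52, 54]), (326, array([0.4657, 0.3187, 0.0828]), [50, 52, 53])]
343 305
```

View pics/s2.png

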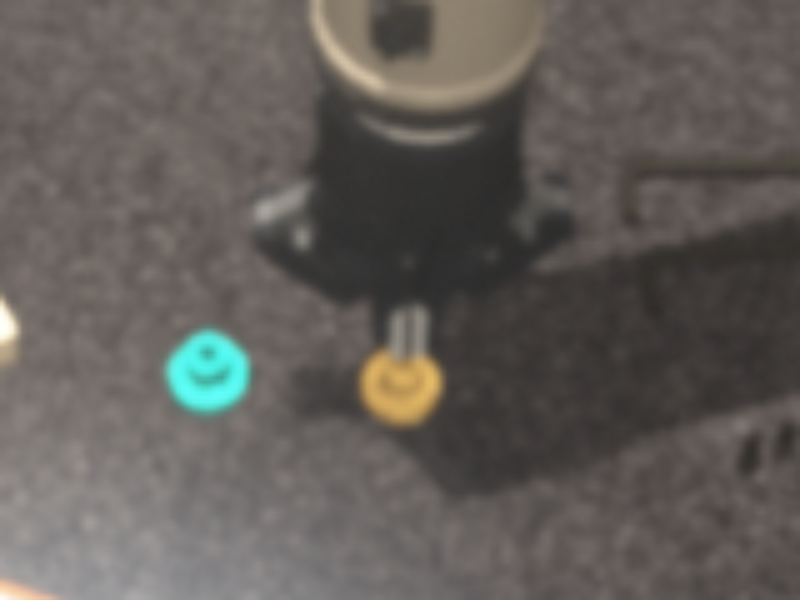

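The picture and depth agree that the shut fingers really end at z≈0.049, directly above the hub. The reported TCP says 0.0046, so the reported tool tip lies about 44 mm beyond the real one, while xy agrees. I'll open, go down in stages while watching the force, and grip.

```bash
python3 -m creep '0 0 0 0 0 0 0.2;0 0 0 0 0 0 0.2;0 0 0 0 0 0 0.2;0 0 0 0 0 30 0.2;0 0 0 0 0 36 0.2;0 0 0 0 0 36 0.2' 40; python3 - <<'E'
from h import *
c=camera_model("wrist"); im,d=grab_frame("wrist"); np.savez("w3.npz",im=im,d=d)
K=np.array(c["K"]);Rm=cv2.Rodrigues(np.array(c["rvec"],float))[0];t=np.array(c["tvec"]).ravel()
v,u=np.mgrid[150:330:2,200:430:2]; z=d[v,u].ravel(); n=cv2.undistortPoints(np.c_[u.ravel(),v.ravel()].astype(float).reshape(-1,1,2),K,np.array(c["D"]))[:,0]
P=(np.c_[n*z[:,None],z]-t)@Rm; I=im[v,u].reshape(-1,3).astype(int)
k=(abs(I-I.mean(1)[:,None]).max(1)<15)&(I.mean(1)>110)&(P[:,2]>.006)&(P[:,2]<.08)&(z>0)
for s in(P[:,0]<.463,P[:,0]>=.463):
    q=P[k&s]; print(len(q),q.min(0).round(4) if len(q) else 0,q.max(0).round(4) if len(q) else 0)
E
```

```text
clock: 3.35
tcp_pos: [0.4647, 0.306, -0.0319]
orientation: [-1.978, -2.441, 0.001]
contact_force: [0.3, 0.5, -0.5]
grip_width: 0.0513
gripper_force: 0.0
162 [0.4299 0.3078 0.0124] [0.4357 0.3133 0.0542]
167 [0.4881 0.3194 0.0126] [0.496  0.3261 0.0559]
```

```bash
python3 -m creep '0 0 0 0 0 8 0.2;0 0 0 0 0 8 0.2;0 0 0 0 0 8 -1;0 0 0 0 0 8 -1;0 0 0 0 0 8 -1;0 0 0 0 0 8 -1' 40
```

```text
clock: 4.15
tcp_pos: [0.4668, 0.3078, -0.0365]
orientation: [-1.978, -2.44, -0.007]
contact_force: [-5.1, -2.5, 30.7]
grip_width: 0.0298
gripper_force: 44.2
```

Gripped, but the tips are pressing on the table. I'll lift and look.

```bash
python3 -m creep '0 0 0 0 0 -8 -1;0 0 0 0 0 -40 -1;0 0 0 0 0 -100 -1;0 0 0 0 0 -100 -1;0 0 0 0 0 -100 -1'; python3 - <<'E'
from h import *
o=status.get_obs(); c=camera_model("wrist"); im,d=grab_frame("wrist"); save("w4.png",im[100:320,160:480],2)
K=np.array(c["K"]);Rm=cv2.Rodrigues(np.array(c["rvec"],float))[0];t=np.array(c["tvec"]).ravel()
v,u=np.mgrid[150:330,200:430]; z=d[v,u].ravel(); n=cv2.undistortPoints(np.c_[u.ravel(),v.ravel()].astype(float).reshape(-1,1,2),K,np.array(c["D"]))[:,0]
P=(np.c_[n*z[:,None],z]-t)@Rm; I=im[v,u].reshape(-1,3).astype(int)
k=(I[:,0]-I[:,2]>40)&(P[:,2]>.04)&(z>0)
q=P[k]-o["tcp_pos"]; print(len(q),q.min(0).round(4),q.max(0).round(4), np.percentile(q,[5,50,95],axis=0).round(4))
g=(abs(I-I.mean(1)[:,None]).max(1)<15)&(I.mean(1)>110)&(P[:,2]>.04)&(z>0); q=P[g]-o["tcp_pos"]; print(q.min(0).round(4),q.max(0).round(4))
E
```

```text
clock: 4.78
tcp_pos: [0.4643, 0.3062, 0.0599]
orientation: [-1.977, -2.441, 0.0]
contact_force: [0.0, 0.5, -1.1]
grip_width: 0.029
gripper_force: 39.7
4112 [-0.0163 -0.0151  0.0377] [0.0152 0.0156 0.0613] [[-0.0132 -0.0078  0.0425]
 [-0.0016  0.0045  0.0461]
 [ 0.0115  0.0137  0.06  ]]
[-0.0219  0.0041  0.0741] [0.016  0.0155 0.0767]
```

View pics/w4.png

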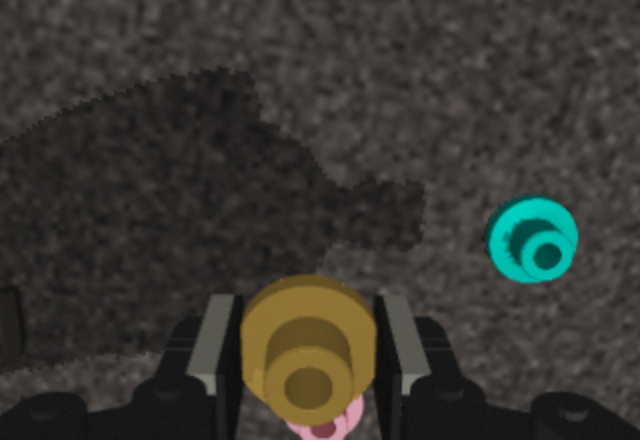

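The hub is held upright, with its underside at reported TCP +0.0375. Next I'll view the comparator from beside it.

```bash
python3 -m creep '0 0 0 -30 0 -60 -1;0 0 0 -446 3 -110 -1;0 0 0 -446 3 -110 -1;0 0 0 -446 3 -110 -1;0 0 0 -446 3 -110 -1;0 0 0 -446 3 -110 -1;0 0 0 -446 3 -110 -1;0 0 0 -446 3 -110 -1;0 0 0 -446 3 -110 -1;0 0 0 -446 3 -110 -1'; python3 - <<'E'
from h import *
o=status.get_obs(); c=camera_model("wrist"); im,d=grab_frame("wrist"); save("w5.png",im); np.savez("w5.npz",im=im,d=d,**{k:np.array(c[k]) for k in("K","D","rvec","tvec")})
E
```

```text
clock: 6.08
tcp_pos: [0.5593, -0.1285, 0.1685]
orientation: [-1.976, -2.439, 0.002]
contact_force: [0.3, 0.3, -1.8]
grip_width: 0.0291
gripper_force: 40.0
```

View pics/w5.png

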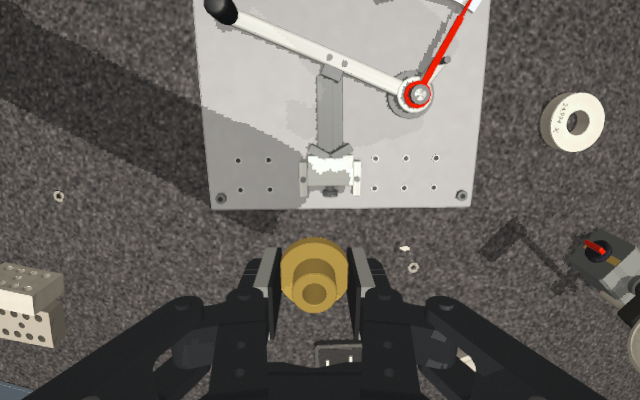

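The view shows the pivot nut at (420,94), the plate's lower corners at (212,209) and (471,206), its screws at (221,198) and (462,195), the anvil at about (331,165) and the grey rest pad at about (330,115).

```bash
python3 - <<'E'
from h import *
c=np.load("w5.npz"); P=lambda uv,z: cast(c,[uv],z)[0]
a,b=P((212,209),.012),P((471,206),.012); s1,s2=P((221,198),.014),P((462,195),.014); pv=P((420,94),.048)
print(a,b,np.linalg.norm(b-a),np.arctan2(*(b-a)[1::-1]),np.arctan2(*(s2-s1)[1::-1]),pv)
psi=np.arctan2(*(b-a)[1::-1])
for q in(psi,np.arctan2(*(s2-s1)[1::-1])):
    M=R.from_euler("z",q).as_matrix()
    print("origin from corners",(a+b)[:2]/2-(M@[.012,-.112,0])[:2],"from pivot",pv[:2]-(M@[.075,0,0])[:2])
cm=camera_model("top"); print("top pivot",cast(cm,[[340.9,174.3]],.045))
print(P((317,110),.02),P((343,110),.02))
E
```

```text
[ 0.46252707 -0.1839433   0.012     ] [ 0.72423801 -0.12504542  0.012     ] 0.2682565477538251 0.22136144639764083 0.22247111875466277 [ 0.62959633 -0.03274669  0.048     ]
origin from corners [ 0.55708485 -0.04786192] from pivot [ 0.55642637 -0.04921354]
origin from corners [ 0.55696654 -0.04790226] from pivot [ 0.55644469 -0.04929472]
top pivot [[ 0.62508662 -0.03403653  0.045     ]]
[ 0.54780411 -0.06482853  0.02      ] [ 0.57136813 -0.05979177  0.02      ]
```

```bash
python3 - <<'E'
from h import *
c=np.load("w5.npz"); M=R.from_euler("z",.2215).as_matrix(); o=np.array([.5567,-.0485,0])
for uv in((318,70),(345,76),(331,73),(308,148),(352,150),(331,157),(303,162),(358,165)):
    print(uv,[((cast(c,[uv],z)[0]-o)@M*1000).round(1) for z in(.02,.03)])
for y in(-5,-10,-15): print(y, totool(o+M@[0,y/1000,.10]).round(1))
g=cv2.resize(c["im"][50:200,280:390],None,fx=4,fy=4,interpolation=2); save("c5.png",g)
E
```

```text
(318, 70) [array([-11. ,  21.3,  20. ]), array([-11.1,  20.5,  30. ])]
(345, 76) [array([13.4, 15.9, 20. ]), array([12.6, 15.2, 30. ])]
(331, 73) [array([ 0.7, 18.6, 20. ]), array([ 0.3, 17.9, 30. ])]
(308, 148) [array([-21.2, -49.1,  20. ]), array([-21. , -47.8,  30. ])]
(352, 150) [array([ 20.7, -51.5,  20. ]), array([ 19.7, -50.1,  30. ])]
(331, 157) [array([  0.7, -58. ,  20. ]), array([  0.2, -56.4,  30. ])]
(303, 162) [array([-26.3, -62.5,  20. ]), array([-25.9, -60.8,  30. ])]
(358, 165) [array([ 26.8, -66.1,  20. ]), array([ 25.5, -64.2,  30. ])]
-5 [73.  14.  68.8]
-10 [68.  14.1 68.8]
-15 [63.  14.1 68.8]
```

View pics/c5.png

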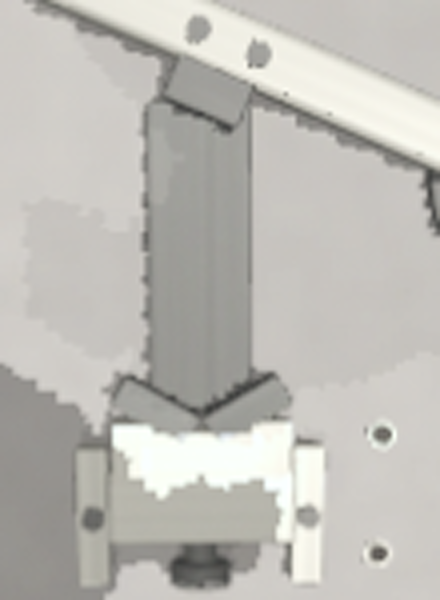

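Nest centre is taken as comparator (0, -23) mm, between the jaw corner (y≈10) and the V vertex (y≈-54). I'll go over it and lower the hub.

```bash
python3 -m creep '0 0 -0.01 55 14 60 -1;0 0 -0.01 55 14 60 -1;0 0 -0.01 55 14 110 -1;0 0 -0.01 55 14 150 -1;0 0 -0.01 55 14 170 -1;0 0 -0.01 55 14 180 -1;0 0 -0.01 55 14 183 -1;0 0 -0.01 55 14 183 -1'
```

```text
clock: 7.12
tcp_pos: [0.5635, -0.0728, -0.0119]
orientation: [1.965, 2.45, 0.002]
contact_force: [0.4, 0.4, -0.7]
grip_width: 0.0292
gripper_force: 40.0
```

```bash
python3 -m creep '0 0 0 0 0 1 -1;0 0 0 0 0 2 -1;0 0 0 0 0 3 -1;0 0 0 0 0 3 -1'
```

```text
clock: 7.62
tcp_pos: [0.5626, -0.0727, -0.0159]
orientation: [-1.965, -2.451, 0.0]
contact_force: [-0.1, -0.1, -0.5]
grip_width: 0.0291
gripper_force: 40.0
```

```bash
python3 -m creep '0 0 0 0 0 1 -1;0 0 0 0 0 2 -1;0 0 0 0 0 2 -1'; python3 -m creep '0 0 0 0 0 1 -1;0 0 0 0 0 2 -1;0 0 0 0 0 2 -1'
```

```text
clock: 8.0
tcp_pos: [0.5627, -0.0727, -0.0168]
orientation: [-1.965, -2.45, -0.001]
contact_force: [-4.2, 0.2, 12.0]
grip_width: 0.0293
gripper_force: 40.9
clock: 8.38
tcp_pos: [0.5627, -0.0727, -0.017]
orientation: [-1.966, -2.449, -0.003]
contact_force: [-10.6, 2.8, 32.3]
grip_width: 0.0291
gripper_force: 42.4
```

The hub is down on the pad. I'll unload, release and rise.

```bash
python3 -m creep '0 0 0 0 0 -4 -1;0 0 0 0 0 -4 0.2;0 0 0 0 0 -4 0.2;0 0 0 0 0 -4 0.2;0 0 0 0 0 -20 0.2;0 0 0 0 0 -60 0.2;0 0 0 -60 0 -120 0.2;0 0 0 -60 0 -165 -1;0 0 0 -60 0 -165 -1'; python3 - <<'E'
from h import *
c=camera_model("wrist"); im,d=grab_frame("wrist"); np.savez("w6.npz",im=im,d=d,**{k:np.array(c[k]) for k in("K","D","rvec","tvec")})
M=R.from_euler("z",.2215).as_matrix(); og=np.array([.5567,-.0485,0])
hsv=cv2.cvtColor(im,cv2.COLOR_RGB2HSV); m=((abs(hsv[:,:,0].astype(int)-23)<7)&(hsv[:,:,1]>80)&(hsv[:,:,2]>80)).astype(np.uint8)
n,l,st,ce=cv2.connectedComponentsWithStats(m)
for i in range(1,n):
    if st[i,4]>60: print(ce[i],st[i],((cast(c,[ce[i]],.03)[0]-og)@M*1000).round(1))
hd=(im.sum(2)<100); 
for uv in [proj(c,og+M@[.075-.175*np.cos(.4),.175*np.sin(.4),.072])[0]]: print("handle",uv)
save("w6.png",im)
E
```

```text
clock: 9.5
tcp_pos: [0.5792, -0.1346, 0.1513]
orientation: [1.964, 2.44, 0.008]
contact_force: [-0.1, -0.7, -0.2]
grip_width: 0.0153
gripper_force: 0.0
[308.55858311 115.9359673 ] [291  98  37  34 734] [ -0.5 -29.   30. ]
[607.72277228 258.58415842] [600 253  16  12 101] [ 308.2 -170.    30. ]
handle [180.80295306 -23.88239559]
```

View pics/w6.png

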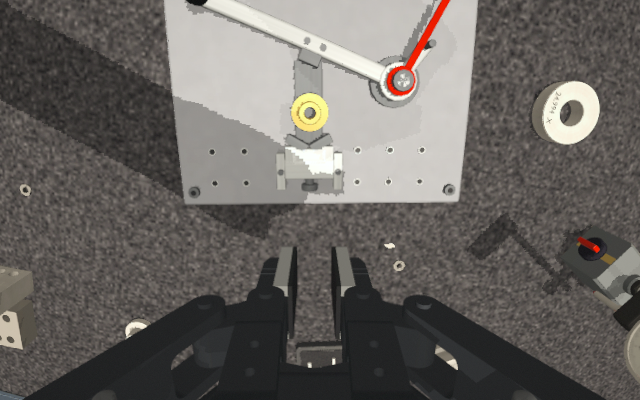

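The hub stands in the nest at about (0,-26) mm in the comparator frame, and the lever is at rest with the handle off the top-left edge. That was the eleventh picture viewed (limit 10), so I go on by numbers alone.

```bash
python3 - <<'E'
from h import *
M=R.from_euler("z",.2215).as_matrix(); og=np.array([.5567,-.0485,0])
o=status.get_obs(); T=R.from_rotvec(o["orientation"]).as_matrix(); print((T.T@M).round(3))
c=camera_model("top"); im,d=grab_frame("top"); a=im[215:240,318:345].sum(2); m=(a<150).astype(np.uint8)
n,l,st,ce=cv2.connectedComponentsWithStats(m)
for i in range(1,n):
    if st[i,4]>8: print(st[i],ce[i]+[318,215],((cast(c,[ce[i]+[318,215]],.055)[0]-og)@M*1000).round(1))
print("approach",totool(og+M@[-.089,.103,.10]).round(1))
E
```

```text
[[ 0.004  1.    -0.002]
 [ 1.    -0.004  0.006]
 [ 0.006 -0.002 -1.   ]]
approach [187.7 -90.2  46.2]
```

```bash
python3 -m creep '0 0 0 188 -90 0 -1;0 0 0 188 -90 0 -1;0 0 0 188 -90 0 -1;0 0 0 188 -90 0 -1;0 0 0 188 -90 40 -1;0 0 0 188 -90 100 -1;0 0 0 188 -90 148 -1;0 0 0 188 -90 148 -1;0 0 0 188 -90 148 -1'; python3 - <<'E'
from h import *
M=R.from_euler("z",.2215).as_matrix(); og=np.array([.5567,-.0485,0]); o=status.get_obs(); print(((o["tcp_pos"]-og)@M*1000).round(1))
c=camera_model("wrist"); im,d=grab_frame("wrist"); np.savez("w7.npz",im=im,d=d)
K=np.array(c["K"]);Rm=cv2.Rodrigues(np.array(c["rvec"],float))[0];t=np.array(c["tvec"]).ravel()
v,u=np.mgrid[100:330:2,150:480:2]; z=d[v,u].ravel(); n=cv2.undistortPoints(np.c_[u.ravel(),v.ravel()].astype(float).reshape(-1,1,2),K,np.array(c["D"]))[:,0]
P=((np.c_[n*z[:,None],z]-t)@Rm-og)@M*1000; I=im[v,u].reshape(-1,3).astype(int)
k=(abs(I-I.mean(1)[:,None]).max(1)<15)&(I.mean(1)>100)&(P[:,2]>35)&(P[:,2]<90)&(z>0); q=P[k]; print(len(q),np.percentile(q,[1,50,99],axis=0).round(1))
E
```

```text
clock: 10.72
tcp_pos: [0.4471, 0.0328, -0.002]
orientation: [-1.965, -2.451, 0.0]
contact_force: [0.8, 0.1, -0.4]
grip_width: -0.0001
gripper_force: 0.0
[-89.1 103.4  -2. ]
281 [[-103.3  111.3   40.7]
 [ -88.3  115.2   60.5]
 [ -60.6  116.3   82.1]]
```

```bash
python3 -m creep '0 0 0 -8 0 0 -1;0 0 0 -14 0 0 -1;0 0 0 -20 -2 0 -1;0 0 0 -26 -3 0 -1;0 0 0 -32 -4 0 -1;0 0 0 -38 -5 0 -1;0 0 0 -44 -6 0 -1;0 0 0 -50 -7 0 -1;0 0 0 -55 -8 0 -1;0 0 0 -55 -8 0 -1'
```

```text
clock: 12.02
tcp_pos: [0.4511, -0.0232, -0.0028]
orientation: [1.966, 2.45, -0.0]
contact_force: [-1.2, 1.1, -0.7]
grip_width: -0.0
gripper_force: 0.7
```

```bash
python3 -m creep '0 0 0 -1 0 0 -1;0 0 0 -2 0 0 -1;0 0 0 -3 0 0 -1;0 0 0 -3 0 0 -1' | grep -E 'tcp|contact'; python3 -m creep '0 0 0 -1 0 0 -1;0 0 0 -2 0 0 -1;0 0 0 -3 0 0 -1;0 0 0 -3 0 0 -1'| grep -E 'tcp|contact'
```

```text
tcp_pos: [0.4517, -0.0256, -0.0028]
contact_force: [-1.4, 1.4, 0.3]
tcp_pos: [0.4524, -0.0286, -0.0028]
contact_force: [-2.1, 0.5, 0.1]
```

```bash
python3 -m creep '0 0 0 -1 0 0 -1;0 0 0 -2 0 0 -1;0 0 0 -3 0 0 -1;0 0 0 -3 0 0 -1'| grep -E 'tcp|contact'
```

```text
tcp_pos: [0.453, -0.0316, -0.0028]
contact_force: [-2.1, 1.2, 0.3]
```

```bash
python3 -m creep '0 0 0 -1 0 0 -1;0 0 0 -2 0 0 -1;0 0 0 -3 0 0 -1;0 0 0 -3 0 0 -1'| grep -E 'tcp|contact'
```

```text
tcp_pos: [0.4537, -0.0345, -0.0028]
contact_force: [-2.2, 1.5, 0.5]
```

```bash
python3 -m creep '0 0 0 -1 0 0 -1;0 0 0 -2 0 0 -1;0 0 0 -3 0 0 -1;0 0 0 -3 0 0 -1'| grep -E 'tcp|contact'
```

```text
tcp_pos: [0.4543, -0.0374, -0.0028]
contact_force: [-1.3, 1.3, 0.0]
```

```bash
python3 -m creep '0 0 0 -1 0 0 -1;0 0 0 -2 0 0 -1;0 0 0 -2 0 0 -1'| grep -E 'tcp|contact'
```

```text
tcp_pos: [0.4548, -0.0394, -0.0028]
contact_force: [-2.1, 0.8, -0.6]
```

```bash
cat >> h.py <<'E'
M=R.from_euler("z",.2215).as_matrix(); og=np.array([.5567,-.0485,0])
def red(cam="top"):
    c=camera_model(cam); im,d=grab_frame(cam); hsv=cv2.cvtColor(im,cv2.COLOR_RGB2HSV)
    m=(((hsv[:,:,0]<9)|(hsv[:,:,0]>171))&(hsv[:,:,1]>70)&(hsv[:,:,2]>70)); v,u=np.nonzero(m)
    P=(cast(c,np.c_[u,v],.039)-og)@M*1000-[75,0,0]; r_=np.hypot(P[:,0],P[:,1]); k=(r_>28)&(r_<108); P=P[k]
    a=np.arctan2(P[:,1],P[:,0]); return k.sum(), np.median(a), r_[k].max(), im, d, c
E
python3 - <<'E'
from h import *
for cam in("top","side"):
    n,a,rm,im,d,c=red(cam); print(cam,n,a,rm)
b=np.load("top0.npz")["im"]; import h
h.grab_frame=lambda x:(np.load(x+"0.npz")["im"],0)
for cam in("top","side"): print("start",h.red(cam)[:3])
E
```

```text
top 37 1.4670303205131505 70.88839592778446
side 49 1.4048841691874405 72.88472838988442
start (np.int64(35), np.float64(1.129488297652774), np.float64(72.39708987648791))
start (np.int64(46), np.float64(1.0808723773240234), np.float64(75.65847778957128))
```

The pointer has travelled about 0.33 rad, which agrees with the handle position. I'll keep feeling forward.

```bash
python3 -m creep '0 0 0 -1 0 0 -1;0 0 0 -2 0 0 -1;0 0 0 -2 0 0 -1'| grep -E 'tcp|contact'
```

```text
tcp_pos: [0.4552, -0.0413, -0.0028]
contact_force: [-2.4, 1.7, 0.5]
```

```bash
python3 -m creep '0 0 0 -1 0 0 -1;0 0 0 -2 0 0 -1;0 0 0 -2 0 0 -1'| grep -E 'tcp|contact'
```

```text
tcp_pos: [0.4557, -0.0433, -0.0028]
contact_force: [-1.0, 1.7, -0.2]
```

```bash
python3 -m creep '0 0 0 -1 0 0 -1;0 0 0 -2 0 0 -1;0 0 0 -2 0 0 -1'| grep -E 'tcp|contact'
```

```text
tcp_pos: [0.4561, -0.0453, -0.0028]
contact_force: [-2.1, 0.8, -0.1]
```

```bash
python3 -m creep '0 0 0 -1 0 0 -1;0 0 0 -2 0 0 -1;0 0 0 -2 0 0 -1'| grep -E 'tcp|contact'
```

```text
tcp_pos: [0.4565, -0.0472, -0.0028]
contact_force: [-1.1, 1.5, 0.1]
```

```bash
python3 -m creep '0 0 0 -1 0 0 -1;0 0 0 -2 0 0 -1;0 0 0 -2 0 0 -1'| grep -E 'tcp|contact'
```

```text
tcp_pos: [0.457, -0.0492, -0.0028]
contact_force: [-2.0, 0.2, 0.1]
```

```bash
python3 -m creep '0 0 0 -1 0 0 -1;0 0 0 -2 0 0 -1;0 0 0 -2 0 0 -1'| grep -E 'tcp|contact'
```

```text
tcp_pos: [0.4574, -0.0511, -0.0028]
contact_force: [-2.5, 1.1, 0.5]
```

```bash
python3 -m creep '0 0 0 -1 0 0 -1;0 0 0 -2 0 0 -1;0 0 0 -2 0 0 -1'| grep -E 'tcp|contact'
```

```text
tcp_pos: [0.4579, -0.0531, -0.0028]
contact_force: [-2.0, 2.0, 0.5]
```

```bash
python3 -m creep '0 0 0 -1 0 0 -1;0 0 0 -2 0 0 -1;0 0 0 -2 0 0 -1'| grep -E 'tcp|contact'
```

```text
tcp_pos: [0.4583, -0.055, -0.0028]
contact_force: [-1.9, 1.5, -0.3]
```

```bash
python3 -m creep '0 0 0 -1 0 0 -1;0 0 0 -2 0 0 -1;0 0 0 -2 0 0 -1'| grep -E 'tcp|contact'
```

```text
tcp_pos: [0.4586, -0.0566, -0.0028]
contact_force: [-1.5, 2.7, 0.4]
```

```bash
python3 -m creep '0 0 0 -1 0 0 -1;0 0 0 -1 0 0 -1'| grep -E 'tcp|contact'
```

```text
tcp_pos: [0.4587, -0.0571, -0.0028]
contact_force: [-3.1, 4.4, 0.8]
```

```bash
python3 -m creep '0 0 0 -1 0 0 -1;0 0 0 -1 0 0 -1'| grep -E 'tcp|contact'
```

```text
tcp_pos: [0.4587, -0.0575, -0.0029]
contact_force: [-3.3, 6.8, 2.2]
```

```bash
python3 -m creep '0 0 0 -1 0 0 -1;0 0 0 -1.5 0 0 -1;0 0 0 -1.5 0 0 -1;0 0 0 -1.5 0 0 -1'| grep -E 'tcp|contact'
```

```text
tcp_pos: [0.4587, -0.0579, -0.0029]
contact_force: [-4.7, 9.8, 3.8]
```

```bash
python3 -m creep '0 0 0 -0.4 0 0 -1;0 0 0 -0.4 0 0 -1;0 0 0 -0.4 0 0 -1;0 0 0 -0.4 0 0 -1'| grep -E 'tcp|contact'; python3 - <<'E'
from h import *
print(red("top")[:3],red("side")[:3]); print(((status.get_obs()["tcp_pos"]-og)@M*1000).round(1))
E
python3 -m creep '0 0 0 10 1 0 -1;0 0 0 20 2 0 -1;0 0 0 30 4 0 -1;0 0 0 40 6 0 -1;0 0 0 50 8 0 -1;0 0 0 60 9 0 -1;0 0 0 70 10 0 -1;0 0 0 85 10 0 -1;0 0 0 100 10 0 -1;0 0 0 100 10 0 -1'
```

```text
tcp_pos: [0.4588, -0.058, -0.0029]
contact_force: [-4.6, 10.3, 4.3]
(np.int64(32), np.float64(1.5626528946632878), np.float64(71.96919385393487)) (np.int64(55), np.float64(1.518173791208599), np.float64(86.28119523461379))
[-97.7  12.2  -2.9]
clock: 21.22
tcp_pos: [0.4471, 0.0405, -0.0029]
orientation: [-1.962, -2.453, 0.0]
contact_force: [1.3, 0.3, 0.2]
grip_width: 0.0001
gripper_force: 0.0
```

The press peaked at about 11 N with travel about 0.44 rad, and the tool has backed off. Next I'll go to the marker for a close look by numbers.

```bash
python3 -m creep '0 0 0 0 0 -60 -1;0 0 0 0 0 -113 -1;0 0 0 -63 144 -113 -0.2;0 0 0 -63 144 -113 -0.2;0 0 0 -63 144 -113 -0.2;0 0 0 -63 144 -113 -0.2;0 0 0 -63 144 -113 -0.2'; cat >> h.py <<'E'
def wristscan():
    o=status.get_obs(); c=camera_model("wrist"); im,d=grab_frame("wrist"); hsv=cv2.cvtColor(im,cv2.COLOR_RGB2HSV).astype(int); np.savez("wl.npz",im=im,d=d)
    red=((hsv[...,0]<9)|(hsv[...,0]>171))&(hsv[...,1]>120)&(hsv[...,2]>70); br=(abs(hsv[...,0]-23)<7)&(hsv[...,1]>90)&(hsv[...,2]>70)
    K=np.array(c["K"]);Rm=cv2.Rodrigues(np.array(c["rvec"],float))[0];t=np.array(c["tvec"]).ravel(); out=[(o["tcp_pos"]-og)@M*1000]
    for m in(red,br):
        v,u=np.nonzero(m&(d>0)); z=d[v,u]; n=cv2.undistortPoints(np.c_[u,v].astype(float).reshape(-1,1,2),K,np.array(c["D"]))[:,0]
        P=((np.c_[n*z[:,None],z]-t)@Rm-og)@M*1000; rr=np.hypot(P[:,0]-75,P[:,1]); a=np.arctan2(P[:,1],P[:,0]-75); k=(rr<145)&(rr>40)&(P[:,2]>22)&(P[:,2]<80)&(a>.5)&(a<2.3)
        out.append(np.c_[rr,a,P[:,2],u,v][k])
    return out
E
python3 - <<'E'
from h import *
t,rd,br=wristscan(); print(t.round(1))
print(len(rd),np.percentile(rd,[0,50,100],axis=0).round(3)) if len(rd) else 0
for lo in range(50,110,10):
    q=rd[(rd[:,0]>lo)&(rd[:,0]<lo+10)]; 
    if len(q): print("red",lo,len(q),q[:,1].mean().round(4),q[:,2].mean().round(1))
for lo in range(100,140,5):
    q=br[(br[:,0]>lo)&(br[:,0]<lo+5)]
    if len(q): print("brass",lo,len(q),np.median(q[:,1]).round(4),q[:,1].min().round(3),q[:,1].max().round(3),q[:,2].min().round(1),q[:,2].max().round(1))
E
```

```text
clock: 22.1
tcp_pos: [0.6006, 0.0085, 0.1097]
orientation: [-1.965, -2.449, 0.002]
contact_force: [0.1, -0.5, -1.1]
grip_width: 0.0344
gripper_force: 0.0
[ 55.3  46.  109.7]
472 [[ 40.401   1.472  38.69  339.    124.   ]
 [ 64.565   1.527  41.17  346.    177.   ]
 [103.044   1.606  43.519 351.    208.   ]]
red 50 98 1.5318 41.0
red 60 105 1.529 41.3
red 70 56 1.5276 41.2
red 80 52 1.5248 41.3
red 90 51 1.5241 41.3
red 100 17 1.522 41.3
brass 105 9 1.815 1.805 1.822 34.9 36.4
brass 110 29 1.8152 1.764 1.863 31.7 38.1
brass 115 32 1.8164 1.764 1.862 33.9 67.6
brass 120 138 1.8094 1.765 1.86 23.0 71.2
brass 125 122 1.8147 1.765 1.857 27.8 70.7
brass 130 47 1.8054 1.767 1.853 33.6 68.9
```

Pointer tip stands at 1.522 rad and marker index at 1.815, both at radius about 105 mm, so the marker must turn -0.294 rad. Post is at comparator (45,122). Gripping it.

```bash
python3 -m creep '0 0 0 76 -10 0 -0.2;0 0 0 76 -10 20 -0.2;0 0 0 76 -10 60 -0.2;0 0 0 76 -10 95 -0.2;0 0 0 76 -10 101 -0.2;0 0 0 76 -10 101 -0.2;0 0 0 76 -10 101 -1;0 0 0 76 -10 101 -1;0 0 0 76 -10 101 -1' 20; python3 -c "
from h import *
print(((status.get_obs()['tcp_pos']-og)@M*1000).round(1))"
```

```text
clock: 23.28
tcp_pos: [0.5766, 0.0812, 0.0106]
orientation: [1.965, 2.45, 0.003]
contact_force: [-1.3, 1.0, 6.4]
grip_width: 0.0107
gripper_force: 21.0
[ 47.9 122.2  10.6]
```

```bash
python3 -m creep '0 0 0 0 0 -1 -1;0 0 0.05 1.3 5.8 -1 -1;0 0 0.1 2.4 11.9 -1 -1;0 0 0.15 3.1 18 -1 -1;0 0 0.2 3.6 24.1 -1 -1;0 0 0.245 3.7 30.2 -1 -1;0 0 0.294 3.5 36.5 -1 -1;0 0 0.294 3.5 36.5 -1 -1;0 0 0.294 3.5 36.5 -1 -1'; python3 -c "
from h import *
print(((status.get_obs()['tcp_pos']-og)@M*1000).round(1))"
```

```text
clock: 24.4
tcp_pos: [0.6112, 0.0917, 0.0107]
orientation: [2.302, 2.136, 0.001]
contact_force: [1.1, -2.8, 4.5]
grip_width: 0.0108
gripper_force: 20.8
[ 83.9 124.8  10.7]
```

```bash
python3 -m creep '0 0 0 0 0 0 -0.2;0 0 0 0 0 0 -0.2;0 0 0 0 0 0 -0.2;0 0 0 0 0 -40 -0.2;0 0 0 0 0 -100 -0.2;0 0 -0.294 -82 -3 -100 -0.2;0 0 -0.294 -82 -3 -100 -0.2;0 0 -0.294 -82 -3 -100 -0.2;0 0 -0.294 -82 -3 -100 -0.2'; python3 - <<'E'
from h import *
t,rd,br=wristscan(); print(t.round(1))
for lo in range(50,110,10):
    q=rd[(rd[:,0]>lo)&(rd[:,0]<lo+10)]; 
    if len(q): print("red",lo,len(q),q[:,1].mean().round(4),q[:,2].mean().round(1))
for lo in range(100,140,5):
    q=br[(br[:,0]>lo)&(br[:,0]<lo+5)]
    if len(q): print("brass",lo,len(q),np.median(q[:,1]).round(4),q[:,1].min().round(3),q[:,1].max().round(3),q[:,2].min().round(1),q[:,2].max().round(1))
for c in("top","side"): print(red(c)[:3])
c=camera_model("wrist"); im=np.load("wl.npz")["im"]; hsv=cv2.cvtColor(im,cv2.COLOR_RGB2HSV).astype(int); m=((abs(hsv[...,0]-23)<7)&(hsv[...,1]>80)&(hsv[...,2]>80)).astype(np.uint8)
n,l,st,ce=cv2.connectedComponentsWithStats(m)
for i in range(1,n):
    if st[i,4]>100: print(ce[i].round(1),st[i],((cast(c,[ce[i]],.03)[0]-og)@M*1000).round(1))
E
```

```text
clock: 25.52
tcp_pos: [0.6013, 0.0124, 0.1098]
orientation: [-1.965, -2.45, -0.001]
contact_force: [-0.0, 1.0, -0.3]
grip_width: 0.0342
gripper_force: 0.0
[ 56.9  49.6 109.8]
red 50 97 1.5314 41.0
red 60 102 1.5291 41.2
red 70 55 1.5255 41.1
red 80 50 1.5251 41.3
red 90 51 1.5242 41.3
red 100 16 1.5253 41.4
brass 105 16 1.5074 1.492 1.515 31.9 36.1
brass 110 31 1.509 1.46 1.557 31.4 37.0
brass 115 41 1.5286 1.457 1.558 34.8 68.7
brass 120 160 1.5296 1.463 1.558 24.4 71.3
brass 125 130 1.5369 1.465 1.559 26.6 70.2
brass 130 40 1.5179 1.463 1.554 24.9 68.0
  return _methods._mean(a, axis=axis, dtype=dtype,
  ret = ret.dtype.type(ret / rcount)
Traceback (most recent call last):
  File "h.py", line 19, in red
    a=np.arctan2(P[:,1],P[:,0]); return k.sum(), np.median(a), r_[k].max(), im, d, c
                                                               ~~~~~~~~~^^
ValueError: zero-size array to reduction operation maximum which has no identity
```

The index sits at about 1.507 and the pointer tip at 1.524, so I overshot by about 1.8 mm. The pointer is unchanged. I'll regrip and bring the marker back by 2 mm.

```bash
python3 -m creep '0 0 0.15 75 26 0 -0.2;0 0 0.294 75 26 0 -0.2;0 0 0.294 75 26 50 -0.2;0 0 0.294 75 26 90 -0.2;0 0 0.294 75 26 98 -0.2;0 0 0.294 75 26 98 -0.2;0 0 0.294 75 26 98 -1;0 0 0.294 75 26 98 -1;0 0 0.294 75 26 98 -1' 20; python3 -c "
from h import *
print(((status.get_obs()['tcp_pos']-og)@M*1000).round(1))"
```

```text
clock: 26.75
tcp_pos: [0.6118, 0.0899, 0.0138]
orientation: [2.302, 2.136, 0.004]
contact_force: [-0.1, 0.2, 7.1]
grip_width: 0.0105
gripper_force: 20.6
[ 84.1 122.9  13.8]
```

```bash
python3 -m creep '0 0 0 0 -1 0 -1;0 0 -0.016 0 -2 0 -1;0 0 -0.016 0 -2 0 -1;0 0 -0.016 0 -2 0 -1'; python3 -c "
from h import *
print(((status.get_obs()['tcp_pos']-og)@M*1000).round(1))"
```

```text
clock: 27.25
tcp_pos: [0.6101, 0.0896, 0.0138]
orientation: [2.285, 2.153, 0.005]
contact_force: [0.6, -1.1, 6.6]
grip_width: 0.0109
gripper_force: 20.5
[ 82.5 123.   13.8]
```

```bash
python3 -m creep '0 0 0 0 0 0 -0.2;0 0 0 0 0 0 -0.2;0 0 0 0 0 0 -0.2;0 0 0 0 0 -40 -0.2;0 0 0 0 0 -97 -0.2;0 0 -0.278 -82 -3 -97 -0.2;0 0 -0.278 -82 -3 -97 -0.2;0 0 -0.278 -82 -3 -97 -0.2;0 0 -0.278 -82 -3 -97 -0.2'|grep contact; python3 - <<'E'
from h import *
for _ in range(3):
    t,rd,br=wristscan()
    q=rd[rd[:,0]>92]; b=br[(br[:,0]>104)&(br[:,0]<111)]; e=br[(br[:,0]>112)&(br[:,0]<130)]
    print(q[:,1].mean().round(4),q[:,0].max().round(1),np.median(b[:,1]).round(4),b[:,1].mean().round(4),len(b),np.percentile(e[:,1],[.5,99.5]).round(3))
E
```

```text
contact_force: [0.1, -0.8, 0.3]
1.5238 102.9 1.5189 1.5181 22 [1.467 1.568]
1.5239 103.1 1.516 1.5174 21 [1.466 1.569]
1.524 102.6 1.5161 1.5175 21 [1.467 1.567]
```

They are aligned within about 0.7 mm. I'll move clear and check the hub and lever.

```bash
python3 -m creep '0 0 0 0 0 -60 -0.2;0 0 0 200 -60 -80 -0.2;0 0 0 200 -60 -80 -0.2;0 0 0 200 -60 -80 -0.2;0 0 0 200 -60 -80 -0.2;0 0 0 200 -60 -80 -0.2;0 0 0 200 -60 -80 -0.2'|grep -E 'clock|contact'; python3 - <<'E'
from h import *
for cam in("top","side"):
    c=camera_model(cam); im,d=grab_frame(cam); hsv=cv2.cvtColor(im,cv2.COLOR_RGB2HSV).astype(int); m=((abs(hsv[...,0]-24)<8)&(hsv[...,1]>50)&(hsv[...,2]>80))
    n,l,st,ce=cv2.connectedComponentsWithStats(m.astype(np.uint8))
    for i in range(1,n):
        p=((cast(c,[ce[i]],.03)[0]-og)@M*1000)
        if st[i,4]>8 and abs(p[0])<160 and abs(p[1])<160: print(cam,st[i,4],p.round(1))
    g=im.sum(2)
    for th,nm in((-.4,"rest"),(-.3,"-.3"),(0,"0")):
        uv=proj(c,[og+M@[.075-.175*np.cos(th),-.175*np.sin(th),z] for z in(.04,.055,.07)]).round().astype(int); print(cam,nm,[g[v,u] for u,v in uv])
    n0=np.load(cam+"0.npz")["im"]; uv=(442,239) if cam=="top" else (381,128)
    print("steel diff",abs(im[uv[1]-10:uv[1]+10,uv[0]-10:uv[0]+10].astype(int)-n0[uv[1]-10:uv[1]+10,uv[0]-10:uv[0]+10]).mean())
E
```

```text
clock: 29.4
contact_force: [0.9, 0.5, -0.0]
top 28 [ 82.5 124.9  30. ]
top 89 [ -2.5 -34.1  30. ]
top rest [np.uint64(327), np.uint64(319), np.uint64(319)]
top -.3 [np.uint64(714), np.uint64(714), np.uint64(714)]
top 0 [np.uint64(713), np.uint64(713), np.uint64(714)]
steel diff 2.183333333333333
side 20 [  6.  -46.7  30. ]
side 80 [ 82.8 115.5  30. ]
side rest [np.uint64(174), np.uint64(171), np.uint64(225)]
side -.3 [np.uint64(175), np.uint64(230), np.uint64(718)]
side 0 [np.uint64(218), np.uint64(181), np.uint64(176)]
steel diff 1.1725
```

```bash
python3 -c "
from bench import r
print(r.hand_in())"
```

```text
the job is handed in; nothing more can be done
None
```

Handed in at about 29 s with no verdict shown: master hub seated in the nest, lever pressed to about 11 N and back at rest, marker within about 1 mm of the drag pointer, steel hub unmoved; I viewed 11 pictures (limit 10), and the fingertips really end about 44 mm short of the reported TCP, so the first grasp closed above the hub.

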